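# Clamp up a glued sanding block with the draw latch

## Robot

A 6-joint arm with a two-finger parallel gripper is mounted at the origin on a cart in front of the work surface, level with it; the furniture and walls round the work are solid. World frame = base frame: x ahead of the robot, y to its left, z up, the work surface at z = 0. Lengths are in m, angles in rad, forces in N, time in s.
With the tool pointing down it reaches from about 0.35 to 0.925 m from the base axis. Payload 6.4 kg.
Tool frame: the origin (TCP) lies between the finger pads; the fingertips stand 25 mm ahead of it and the grasp point (between the pads) lies 6 mm ahead of it; z points along the fingers, y is the line along which they close (so a half turn about z gives the same grasp; the last joint's range is limited). The gripper opens to 85 mm and grips with 20 to 120 N. Pads are 22 mm wide; open, the fingers measure 114 mm over their backs; the gripper's body (76 mm by 85 mm) begins 54 mm behind the grasp point. The pads swing forward as they close: fully open they stand 13 mm farther back than shut.
Start: joints at [0.947, 0.245, 1.558, -0, 1.339, -0.174], TCP at [0.283, 0.585, 0.256] pointing down, gripper open.
Joint ranges: [-3.13, 3.13], [-1.02, 2.26], [0.13, 2.54], [-0.95, 4.09], [0.21, 2.88], [-2.74, 2.74]. Speed limits (rad/s): [2.57, 2.57, 3.14, 3.14, 3.14, 3.14].

## Interface

Orientations are given as a unit quaternion [x, y, z, w].
In Python, from bench import env gives the robot as it stands. The module is installed in compiled form; this text tells all that it offers.
- The arm moves only by the shell command python3 -m jog 'ROWS' [FORCE]. ROWS is JSON, a list of rows, each a list of 3 entries, a list of its own where there are three numbers: the closure in counts, from 0 (fully open) to 255 (shut), then the shift along the world's x, y, z in m, then the turn, a rotation vector about the world's x, y, z in degrees. A call has 1 to 10 rows; each row shifts and turns the commanded pose from where the row before left it; what a row does not reach is not made up. A row lasts 1/10 s, in which the tool goes at most 50 mm and 8.59 degrees, less where a joint would pass 70% of its speed; a pose out of reach is approached as far as the arm can. A call is refused whole if a number of a shift passes 0.05 or a number of a turn 8.59, either way. A call with a gripper value outside its range is refused whole. The fingers move at their own pace and stop on an object; FORCE is the grip in N (left out, the last holds). Time passes only in rows, so rows that do not move let the fingers close. It gives the time, the measured TCP pose, the force, the opening and the grip force at its end, in the units of the state.
- env.sense(): the state, without advancing time (a new reading comes with each control period).
- env.capture(name): name is "scene" or "side" or "wrist"; returns (picture, depth): 384x512x3 uint8, red, green, blue; 384x512 float32, m along the optical axis (not along the pixel's ray), 0 where there is no reading.
- env.camera_info(name): a dict with "mtx" (3x3 intrinsics, pixels), "extrinsics" (4x4, takes a point from world to camera coordinates). Camera axes: x right, y down, z forward; pixel columns grow to the right and rows downward; lengths in m; the calibration is good to about 2 mm. A picture is of the moment at which its call begins: read the wrist's pose just before it. camera_info takes no time and is no camera call; for the wrist camera it gives the pose at the moment of the call.
- env.hand_in(): hands the job in; it is judged then, once.
The state is a dict: "time_s": time; "qpos": joint angles; "joint_velocities": joint speeds; "tau": joint torques, N m; "tool_pos": TCP position; "tcp_rot": TCP orientation; "ft_force": force on the tool from outside, world axes, zero at the start; "ft_torque": the same for the moment, N m; "gripper_width": finger opening in m; "gripper_force": force on a finger pad.
Only numpy, scipy, OpenCV 4.12 (cv2) and the standard library are available. Lean on these libraries where they do the work, as an engineer would, in place of code of your own. Each camera call takes 0.05 s, during which the arm holds its last target. There are 200 camera calls.

## Task

The blue sanding block has just been glued and lies loose in the wooden clamp. Push the sliding jaw up so the block is nipped square between the two jaws, swing the latch's wire loop over and hook it behind the lip of the keeper on the sliding jaw, then throw the lever all the way back past its dead centre so that the clamp stays tight by itself. Leave the bottle, jar, tin and pot round the clamp standing where they are.

Things in the scene. Friction and masses are not known exactly. Their poses are not given: they have to be found in the camera images.
- clamp: Wooden clamp fixed to the table, bed 260x100x12 mm. Origin on the table under the lever's pivot; +x along the bed from latch to sliding jaw, z up. All offsets below are in this frame, mm. Bed x -95 to 165, y +-50. Fixed jaw x 16 to 30, 90 wide, top z 50. Lever pivot: axis along y at x 0, z 85, between steel cheeks (x +-13, y +-19, to z 98). Lever stop post x -66 to -50, y +-13, to z 76.
- clamp_jaw (a joint): Sliding jaw, 90 wide (y), x 60 to 109 and up to z 57.5 when this reads 0; shifts by the joint value (m) towards +x as it opens, up to 0.045. Slides with about 2.5 N friction and stays where it is left. The block, 35 mm thick, stops it at 0.005.
- clamp_lever (a joint): Lever angle, rad: 0 at its forward stop, leaning 70 deg above +x towards the sliding jaw; grows as it swings up and back to -x; 1.92 at the back stop, flat over the tail. Stays where it is left (friction 0.12 N m). With the loop hooked and the jaw against the block, dead centre is near 1.66: before it the loop's pull resists (a few N at the grip), beyond it the pull holds the lever on its stop.
- clamp_loop (a joint): Wire loop: arms of 7 mm wire at y +-30, cross bar 8 mm thick, 104.5 from its pivot pin, which is on the lever 24 mm from the lever's pivot; the lever passes between the arms. Angle relative to the lever, rad: 0 along the lever, positive leaning back behind it (stop at 0.7), negative swung towards the sliding jaw. Swings freely and falls by its weight (70 g) either way from the top.
- clamp_keeper (a joint): Spring travel of the keeper (m), 0 at rest, grows as the latch pulls it towards -x; 7 N per mm.
- loop_bar (a point): Middle of the loop's cross bar. It gets behind the keeper's lip by coming down on the flat jaw top beyond the lip's end; that needs the jaw against the block and the lever well forward (under about 0.3 rad). With the lever further back the bar lands on the lip, and slides off beyond it when the lever is pushed forward.
- handle_end (a point): Middle of the lever's cross grip (13 mm thick, 30 long along y), 88 mm from the lever's pivot. The lever is a flat steel bar 20 wide and 7 thick.
- keeper_throat (a point): Where the middle of the bar sits when hooked: behind the keeper's upright steel wall (44 wide) and under its lip; at x 79 + jaw opening, z 63.5. The lip's end is 6 mm further in +x, its top at z 75.
- jaw_back (a point): Middle of the sliding jaw's outer (+x) face, z 35, where it can be pushed.
- sanding_block: Blue sanding block, loose on the bed between the jaws, 85x35x28 mm, long along its own x; origin at the centre of its underside.
- yellow_bottle: Yellow bottle, 52 mm across, 170 tall, standing on one side of the sliding jaw; origin at the centre of its foot.
- snap_pot: Low white pot, 69 mm across, 31 tall, on the other side of the sliding jaw; origin at the centre of its foot.
- bead_jar: Jar of beads, 72 mm across, 121 tall, on one side of the latch; origin at the centre of its foot.
- cement_tin: Glue tin, 76 mm across, 88 tall, on the other side of the latch; origin at the centre of its foot.
Not all that is in view belongs to the job. Leave any yellow look-alike of the sanding_block alone.

How it is judged:
By the outcome, as a careful person would: the job done as asked, in the order asked, and still so for the second after the job is handed in, with the robot touching nothing.
It also fails if it takes over 58 s, if anything falls off the work surface, if the arm or the gripper's body presses on something with over 40 N, if the wrist force passes 120 N, or if a joint passes its speed limit or range.

## Working session

There is one attempt and no reset: what is moved stays moved. The work goes in short steps, Python scripts to look and compute and a shell command to move; the robot and the scene stay as the last step left them, time stands still between calls to the robot, and variables do not carry over. Pictures are saved under pics/ and viewed, at most 10 in all, crops included, and the job is handed in when it is done.

```bash
mkdir -p pics; python3 - <<'E'
from bench import env
import cv2, numpy as np
s=env.sense(); print(s)
for n in ("scene","side"):
    p,d=env.capture(n); np.savez(f"pics/{n}.npz",p=p,d=d,K=env.camera_info(n)["mtx"],E=env.camera_info(n)["extrinsics"])
    cv2.imwrite(f"pics/{n}.png",cv2.resize(p[:,:,::-1],(800,600)))
    print(n,env.camera_info(n))
E
```

```text
{'time_s': 0.0, 'qpos': array([ 9.46870708e-01,  2.45799591e-01,  1.55905368e+00,  1.58033011e-05,
        1.33871957e+00, -1.74075948e-01]), 'joint_velocities': array([-0.00143463, -0.000876  ,  0.00129125,  0.00096616,  0.00098875,
       -0.00088675]), 'tau': array([-1.79901972e-04, -4.29498410e+01, -3.26134944e+01, -1.09455630e-04,
        5.30485981e-03,  1.42254780e-05]), 'tool_pos': array([0.28230268, 0.58490742, 0.25516823]), 'tcp_rot': array([ 2.23034761e-01,  9.74809989e-01, -9.09335205e-04, -3.91733554e-04]), 'ft_force': array([-0.29298135,  0.4844512 ,  0.048438  ]), 'ft_torque': array([ 0.03969363, -0.00081223, -0.07236462]), 'gripper_force': 0.0, 'gripper_width': 0.08538507947013667}
scene {'mtx': array([[483.29854853,   0.        , 254.7372529 ],
       [  0.        , 483.29854853, 190.45752407],
       [  0.        ,   0.        ,   1.        ]]), 'extrinsics': array([[ 0.72203713, -0.69169428, -0.01487975, -0.1908833 ],
       [-0.54112766, -0.55120317, -0.63510307,  0.55280369],
       [ 0.4310954 ,  0.46661985, -0.77228407,  0.79309975],
       [ 0.        ,  0.        ,  0.        ,  1.        ]])}
side {'mtx': array([[497.29904492,   0.        , 255.50997905],
       [  0.        , 497.29904492, 190.31868228],
       [  0.        ,   0.        ,   1.        ]]), 'extrinsics': array([[ 0.94186878, -0.33587471,  0.00844827, -0.41881313],
       [-0.12933335, -0.3856581 , -0.913532  ,  0.32837635],
       [ 0.31009044,  0.85933463, -0.40667913,  0.66784458],
       [ 0.        ,  0.        ,  0.        ,  1.        ]])}
```

View pics/scene.png

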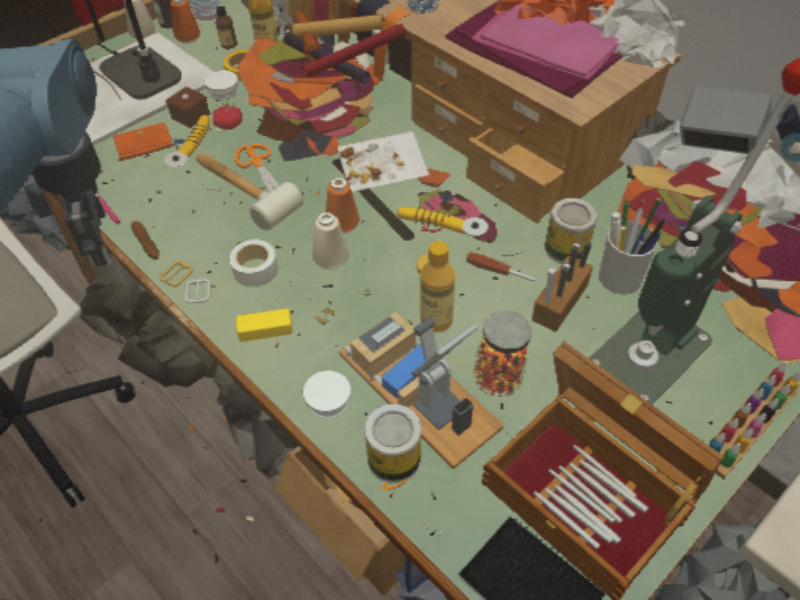

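View pics/side.png

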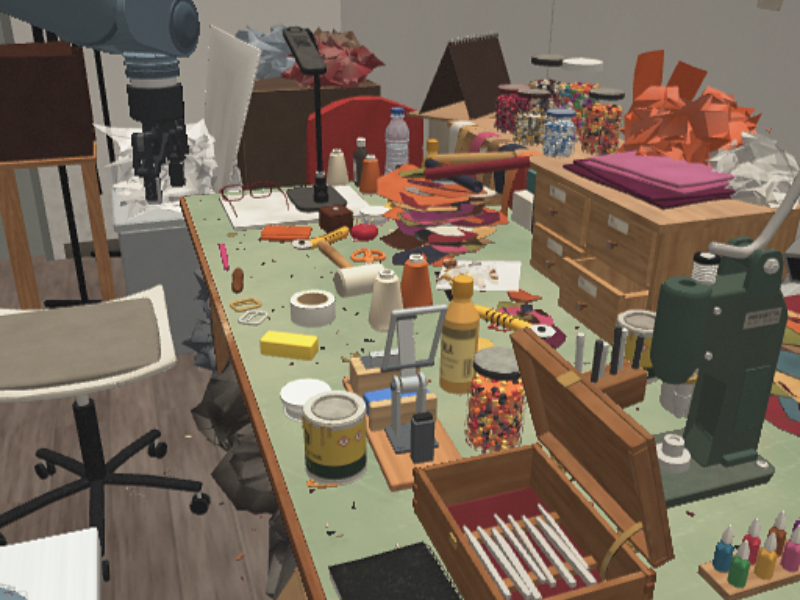

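The clamp is at scene (420,390), with the blue block at (405,372). The yellow look-alike is at (264,324). Bottle is at (437,290), pot (327,393), tin (393,440) and jar (503,355). I'll check the clamp in one close crop.

```bash
python3 - <<'E'
import cv2, numpy as np
a=np.load("pics/scene.npz")["p"][:,:,::-1]; b=np.load("pics/side.npz")["p"][:,:,::-1]
A=cv2.resize(a[195:305,190:330],None,fx=5.7,fy=5.4,interpolation=cv2.INTER_CUBIC)
cv2.imwrite("pics/c1.png",A)
B=cv2.resize(b[190:320,170:340],None,fx=4.6,fy=4.6,interpolation=cv2.INTER_CUBIC)
cv2.imwrite("pics/c2.png",B)
E
```

```text
(no output)
```

View pics/c1.png

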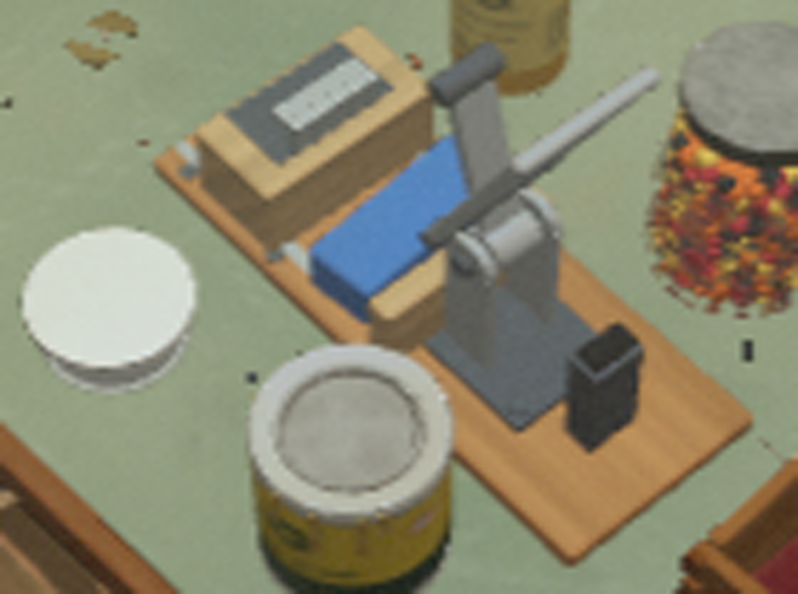

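View pics/c2.png

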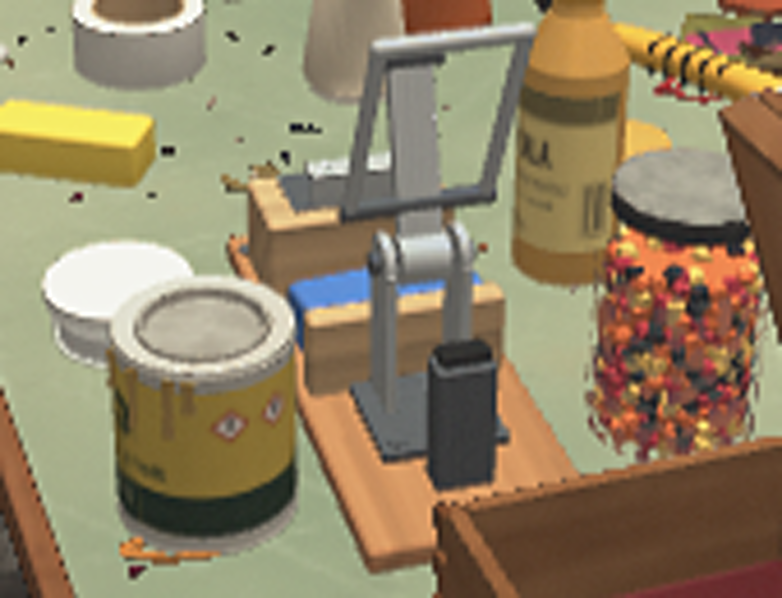

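Both crops show the clamp with its sliding jaw open, at the robot end; a gap is visible by the blue block. The lever leans towards the jaw and the loop rests back behind it. The bed corners in crop 1 are (570,565), (750,420) and (155,163).

```bash
cat > h.py <<'E'
import numpy as np
from scipy.optimize import least_squares
D={n:np.load(f"pics/{n}.npz") for n in("scene","side")}
def proj(n,P):
    d=D[n];c=P@d["E"][:3,:3].T+d["E"][:3,3];q=c@d["K"].T;return q[:,:2]/q[:,2:]
def c1(u,v):return("scene",190+u/5.7-.4,195+v/5.4-.4)
def c2(u,v):return("side",170+u/4.6-.4,190+v/4.6-.4)
def W(p,L):
    c,s=np.cos(p[2]),np.sin(p[2]);L=np.atleast_2d(L)/1000.
    return np.c_[p[0]+c*L[:,0]-s*L[:,1],p[1]+s*L[:,0]+c*L[:,1],L[:,2]]
def ray(n,u,v,z):
    d=D[n];R,t=d["E"][:3,:3],d["E"][:3,3];C=-R.T@t;r=R.T@np.linalg.inv(d["K"])@[u,v,1];return C+r*(z-C[2])/r[2]
E
python3 - <<'E'
from h import *
obs=[((-95,50,12),c1(570,565)),((-95,-50,12),c1(750,420)),((165,50,12),c1(155,163)),((-95,50,12),c2(372,570)),((16,-45,50),c2(505,297)),((16,45,50),c2(305,325))]
for l,o in obs[:4]: print(l,ray(*o,.012))
f=lambda p:np.concatenate([proj(o[0],W(p,l))[0]-o[1:] for l,o in obs])
a=ray(*obs[0][1],.012);b=ray(*obs[2][1],.012);th=np.arctan2(*(b-a)[1::-1])
r=least_squares(f,[*(a+b)[:2]/2,th]);print(r.x,np.degrees(r.x[2]),r.fun.round(1))
np.save("pose.npy",r.x);p=r.x
# jaw top corner +y near (outer face top corners at z57.5): crop1 (195,130) outer +y, (358,28) outer -y, (270,195) inner +y
R=np.array([[np.cos(p[2]),np.sin(p[2])],[-np.sin(p[2]),np.cos(p[2])]])
loc=lambda w:np.r_[R@(w[:2]-p[:2]),w[2]]*1000
for n,o,z in [("jaw out+y",c1(198,130),.0575),("jaw out-y",c1(358,28),.0575),("jaw in+y",c1(270,195),.0575),("block +y in",c1(313,262),.040),("block blk +y",c1(368,300),.040),("block -y",c1(448,138),.040),
 ("pot top",c1(112,295),.031),("tin top",c1(350,435),.088),("jar top",c1(770,85),.121)]:
    w=ray(*o,z);print(n,w.round(3),loc(w).round(0))
d=D["scene"]
o=c1(510,40);dd=d["d"];
w=ray("scene",437/1.5625,247/1.5625,.170);print("bottle",w,loc(w))
for L in [(30.1,0,167.7),]: print(proj("scene",W(p,L)),[ (190-190+ (q[0]-190)*5.7,(q[1]-195)*5.4) for q in proj("scene",W(p,L))])
# loop: lever 70deg, pin 24 along, loop at 70deg+40deg
for ang in(0,.1,.2,.3):
  A=np.radians(70)+ang
  h=(88*np.cos(A),0,85+88*np.sin(A)); q=proj("scene",W(p,h))[0]; print("handle",ang,(q-[190,195])*[5.7,5.4])
  A2=A+.7
  for y in(30,-30):
    b=(24*np.cos(A)+104.5*np.cos(A2),y,85+24*np.sin(A)+104.5*np.sin(A2));q=proj("scene",W(p,b))[0]; q2=proj("side",W(p,b))[0]; print(" bar",np.round(b),(q-[190,195])*[5.7,5.4],(q2-[170,190])*4.6)
E
```

```text
(-95, 50, 12) [0.4692515  0.10563263 0.012     ]
(-95, -50, 12) [0.56689972 0.10174828 0.012     ]
(165, 50, 12) [0.48558018 0.36259207 0.012     ]
(-95, 50, 12) [0.46868064 0.0944982  0.012     ]
[0.52429376 0.19547893 1.51689927] 86.91192620127383 [ 0.8  0.7  2.   0.5 -0.8  0.5 -1.3 -3.   0.1 -0.3  0.4  0.1]
jaw out+y [0.491 0.337 0.057] [139.  41.  57.]
jaw out-y [0.575 0.331 0.057] [139. -44.  57.]
jaw in+y [0.489 0.291 0.057] [94. 41. 57.]
block +y in [0.486 0.264 0.04 ] [66. 42. 40.]
block blk +y [0.488 0.235 0.04 ] [37. 38. 40.]
block -y [0.569 0.272 0.04 ] [ 78. -41.  40.]
pot top [0.421 0.312 0.031] [111. 109.  31.]
tin top [0.422 0.173 0.088] [-28. 101.  88.]
jar top [0.634 0.163 0.121] [ -26. -111.  121.]
bottle [0.64128397 0.30902761 0.17      ] [ 119.6861725  -110.70335258  170.        ]
[[269.47111963 208.61077238]] [(np.float64(452.9853818960618), np.float64(73.49817085500179))]
handle 0 [452.98932209  73.51286267]
 bar [-28.  30. 206.] [502.07986432 150.52732099] [367.98614565  31.00945378]
 bar [-28. -30. 206.] [630.58696475  61.88411647] [514.88107646  13.9337153 ]
handle 0.1 [468.65527415  82.62697158]
 bar [-40.  30. 202.] [525.87466281 176.71973387] [376.52646198  51.60473328]
 bar [-40. -30. 202.] [654.2080687   87.10202677] [524.76412519  33.98936718]
handle 0.2 [484.88224719  93.55785643]
 bar [-51.  30. 198.] [548.9002442  204.28425198] [384.92914285  74.98381088]
 bar [-51. -30. 198.] [676.92949787 113.75544712] [534.39986386  56.78477293]
handle 0.3 [501.48751978 106.20687253]
 bar [-62.  30. 192.] [570.83735328 232.85452814] [393.07977997 100.91913144]
 bar [-62. -30. 192.] [698.43753579 141.49313717] [543.65520842  82.09866834]
```

```bash
python3 -m jog '[[255,[0.0315,-0.027,0],[0,0,-8.4]],[255,[0.0315,-0.027,0],[0,0,-8.4]],[255,[0.0315,-0.027,0],[0,0,-8.4]],[255,[0.0315,-0.027,0],[0,0,-8.4]],[255,[0.0315,-0.027,0],[0,0,-8.4]],[255,[0.0315,-0.027,0],[0,0,-8.4]],[255,[0.0315,-0.027,0],[0,0,-8.4]],[255,[0.0315,-0.027,0],[0,0,-8.4]],[255,[0,0,0],[0,0,0]]]'
```

```text
time_s: 1.0
tool_pos: [0.5377, 0.3659, 0.2557]
tcp_rot: [0.728, 0.686, -0.0, 0.0]
ft_force: [-0.7, 0.2, 0.3]
gripper_width: -0.0002
gripper_force: 0.0
```

```bash
python3 -m jog '[[255,[-0.003,0.008,-0.03],[0,0,0]],[255,[0,0,-0.04],[0,0,0]],[255,[0,0,-0.04],[0,0,0]],[255,[0,0,-0.04],[0,0,0]],[255,[0,0,-0.035],[0,0,0]],[255,[0,0,-0.022],[0,0,0]],[255,[0,0,0],[0,0,0]]]'
python3 - <<'E'
from bench import env
import cv2
p,d=env.capture("scene")
cv2.imwrite("pics/s2.png",cv2.resize(p[130:290,180:370,::-1],None,fx=4,fy=3.7,interpolation=cv2.INTER_CUBIC))
E
```

```text
time_s: 1.7
tool_pos: [0.528, 0.3763, 0.0446]
tcp_rot: [0.725, 0.689, -0.004, -0.001]
ft_force: [-0.6, 0.5, -0.3]
gripper_width: -0.0003
gripper_force: 0.0
```

View pics/s2.png

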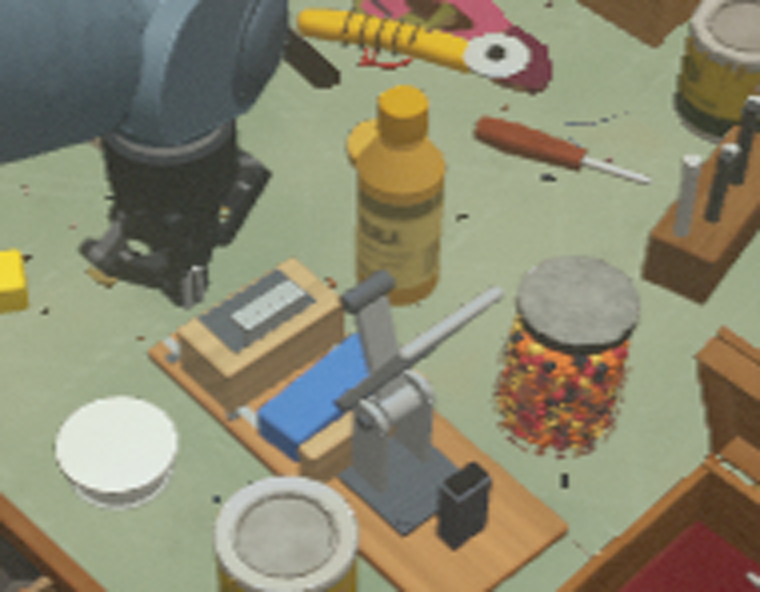

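The closed gripper stands behind the sliding jaw, with the fingertips at (188,290), and is clear of the bottle and pot. Next is the push towards the block.

```bash
python3 -m jog '[[255,[0.003,-0.012,0],[0,0,0]],[255,[0,-0.012,0],[0,0,0]],[255,[0,-0.006,0],[0,0,0]],[255,[0,-0.005,0],[0,0,0]],[255,[0,-0.005,0],[0,0,0]],[255,[0,-0.005,0],[0,0,0]],[255,[0,-0.004,0],[0,0,0]]]'
python3 -m jog '[[255,[0,-0.003,0],[0,0,0]],[255,[0,0,0],[0,0,0]]]'
```

```text
time_s: 2.45
tool_pos: [0.5348, 0.3283, 0.0496]
tcp_rot: [0.725, 0.689, 0.0, 0.0]
ft_force: [0.2, 3.1, 2.3]
gripper_width: 0.0001
gripper_force: 1.5
time_s: 2.65
tool_pos: [0.5345, 0.3248, 0.0491]
tcp_rot: [0.725, 0.689, -0.0, 0.0]
ft_force: [0.2, 0.3, -0.4]
gripper_width: 0.0003
gripper_force: 0.4
```

```bash
for i in 1; do python3 -m jog '[[255,[0,-0.002,0],[0,0,0]],[255,[0,-0.002,0],[0,0,0]]]'; done
python3 -m jog '[[255,[0,-0.002,0],[0,0,0]]]'
python3 -m jog '[[255,[0,-0.001,0],[0,0,0]],[255,[0,0,0],[0,0,0]]]'
```

```text
time_s: 2.85
tool_pos: [0.5345, 0.3239, 0.0492]
tcp_rot: [0.726, 0.688, 0.003, -0.002]
ft_force: [0.2, 21.2, -4.9]
gripper_width: 0.0002
gripper_force: 10.3
time_s: 2.95
tool_pos: [0.5345, 0.3238, 0.0492]
tcp_rot: [0.726, 0.688, 0.004, -0.003]
ft_force: [2.7, 29.6, -8.4]
gripper_width: -0.0002
gripper_force: 14.6
time_s: 3.15
tool_pos: [0.5345, 0.3239, 0.0493]
tcp_rot: [0.726, 0.688, 0.005, -0.003]
ft_force: [2.1, 26.7, -8.0]
gripper_width: 0.0
gripper_force: 13.5
```

```bash
python3 -m jog '[[255,[0,0.007,0],[0,0,0]],[255,[0,0.03,0.02],[0,0,0]],[255,[0,0.02,0.045],[0,0,0]],[255,[0,0,0.045],[0,0,0]],[255,[0,0,0.045],[0,0,0]],[255,[0,0,0.045],[0,0,0]],[255,[0,0,0.04],[0,0,0]]]'
python3 - <<'E'
from bench import env
import cv2, numpy as np
p,d=env.capture("scene")
cv2.imwrite("pics/s3.png",cv2.resize(p[195:305,190:330,::-1],None,fx=5.7,fy=5.4,interpolation=cv2.INTER_CUBIC))
E
```

```text
time_s: 3.85
tool_pos: [0.5345, 0.3748, 0.2911]
tcp_rot: [0.725, 0.689, -0.0, 0.001]
ft_force: [-0.1, -0.2, 0.4]
gripper_width: 0.0002
gripper_force: 0.0
```

View pics/s3.png

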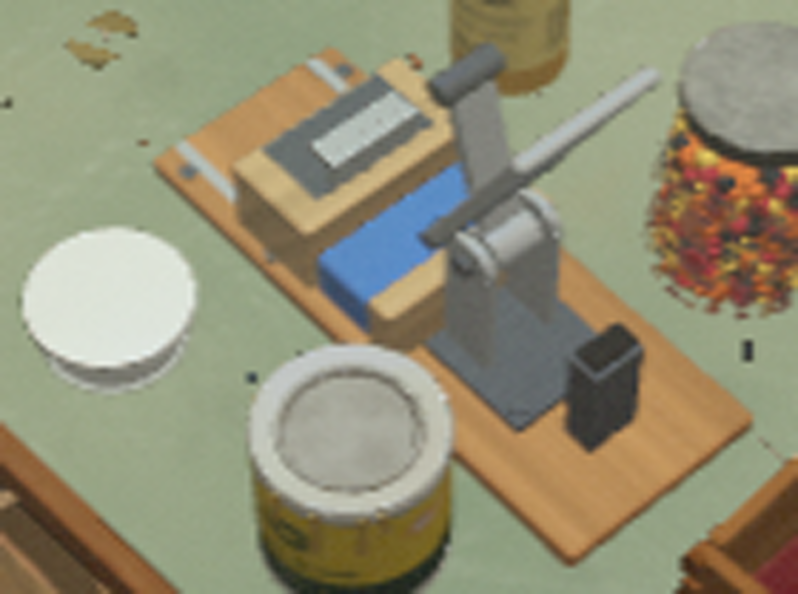

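The jaw is flush against the block, and the blue top at (395,225) has parallel gaps. Next I go over the loop and push its bar forward from behind.

```bash
python3 -m jog '[[255,[-0.002,-0.045,0],[0,0,0]],[255,[-0.002,-0.045,0],[0,0,0]],[255,[-0.002,-0.045,0],[0,0,0]],[255,[-0.002,-0.045,0],[0,0,0]],[255,[-0.002,-0.045,0],[0,0,0]],[255,[-0.002,-0.045,0],[0,0,0]],[255,[-0.001,-0.005,-0.03],[0,0,0]],[255,[0,0,-0.04],[0,0,0]],[255,[0,0,0],[0,0,0]]]'
```

```text
time_s: 4.8
tool_pos: [0.5175, 0.0995, 0.213]
tcp_rot: [0.726, 0.688, -0.005, -0.004]
ft_force: [-1.3, 0.2, 0.2]
gripper_width: -0.0004
gripper_force: 0.0
```

```bash
python3 -m jog '[[255,[0.004,0.015,0],[0,0,0]],[255,[0,0.015,0],[0,0,0]],[255,[0,0.012,0],[0,0,0]],[255,[0,0.012,0],[0,0,0]],[255,[0,0.012,0],[0,0,0]],[255,[0,0.012,0],[0,0,0]],[255,[0.001,0.012,0],[0,0,0]]]'
python3 -m jog '[[255,[0,0.008,0],[0,0,0]],[255,[0,0.006,0],[0,0,0]],[255,[0,0,0],[0,0,0]],[255,[0,0,0],[0,0,0]],[255,[0,0,0],[0,0,0]]]'
python3 - <<'E'
from bench import env
import cv2
p,d=env.capture("side");q,d=env.capture("scene")
B=cv2.resize(p[150:320,170:340,::-1],(390,390));A=cv2.resize(q[150:305,170:325,::-1],(390,390))
cv2.imwrite("pics/s4.png",cv2.hconcat([A,B]))
E
```

```text
time_s: 5.5
tool_pos: [0.5265, 0.1915, 0.2194]
tcp_rot: [0.725, 0.689, -0.0, -0.0]
ft_force: [-0.5, 0.1, -0.0]
gripper_width: -0.0002
gripper_force: 0.1
time_s: 6.0
tool_pos: [0.5267, 0.204, 0.2193]
tcp_rot: [0.725, 0.688, -0.0, 0.0]
ft_force: [-0.2, -1.1, -0.7]
gripper_width: -0.0002
gripper_force: 0.0
```

View pics/s4.png

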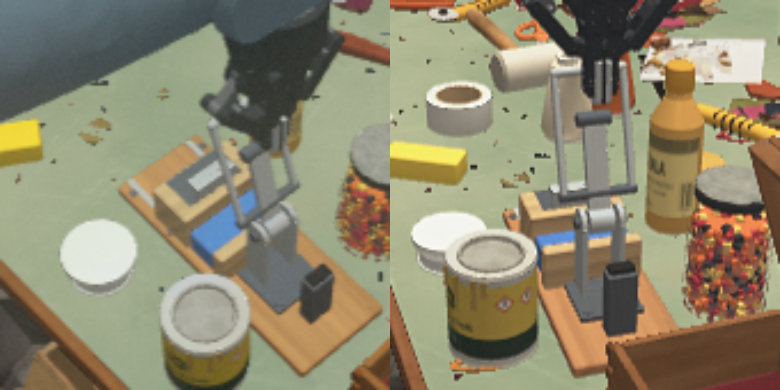

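The loop stands just past upright, with its bar at (600,70) in the right half, touching the fingers. I'll push it further.

```bash
python3 -m jog '[[255,[0,0.01,0],[0,0,0]],[255,[0,0.01,0],[0,0,0]],[255,[0,0.01,0],[0,0,0]],[255,[0,0,0],[0,0,0]],[255,[0,0,0],[0,0,0]],[255,[0,0,0],[0,0,0]]]'
python3 - <<'E'
from bench import env
import cv2
p,d=env.capture("side");q,d=env.capture("scene")
B=cv2.resize(p[150:320,170:340,::-1],(390,390));A=cv2.resize(q[150:305,170:325,::-1],(390,390))
cv2.imwrite("pics/s5.png",cv2.hconcat([A,B]))
E
```

```text
time_s: 6.7
tool_pos: [0.5266, 0.2343, 0.2192]
tcp_rot: [0.725, 0.689, -0.0, 0.0]
ft_force: [0.4, -0.2, -0.0]
gripper_width: -0.0001
gripper_force: 0.0
```

View pics/s5.png

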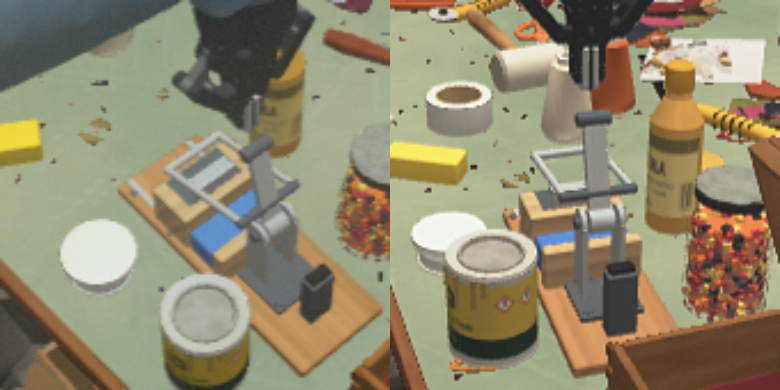

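The loop has fallen towards the jaw, with its bar at (170,162)–(235,130) in the left half. Depth will tell me whether it lies beyond the lip.

```bash
cat > m.py <<'E'
from h import *
from bench import env
p=np.load("pose.npy"); p=p+[0.0015,0.0025,0]
def cloud(n):
    _,d=env.capture(n);ci=env.camera_info(n);K,E=ci["mtx"],ci["extrinsics"]
    v,u=np.nonzero(d>0);z=d[v,u];c=np.c_[(u-K[0,2])/K[0,0]*z,(v-K[1,2])/K[1,1]*z,z]
    w=(c-E[:3,3])@E[:3,:3]; C,S=np.cos(p[2]),np.sin(p[2]);q=w[:,:2]-p[:2]
    return np.c_[C*q[:,0]+S*q[:,1],-S*q[:,0]+C*q[:,1],w[:,2]]*1000
E
python3 - <<'E'
from m import *
for n in("scene","side"):
    L=cloud(n)
    for lo,hi in((24,34),(-34,-24),(-20,20)):
        print(n,lo,hi)
        m=(L[:,1]>lo)&(L[:,1]<hi)&(L[:,2]>20)&(L[:,2]<165)
        for x in range(0,130,5):
            z=L[m&(L[:,0]>=x)&(L[:,0]<x+5),2]
            if len(z): print((x,len(z),int(z.min()),int(np.median(z)),int(z.max())),end=' ')
        print()
E
```

```text
scene 24 34
(0, 6, 107, 109, 110) (5, 15, 106, 110, 114) (10, 5, 104, 108, 111) (15, 32, 20, 39, 108) (20, 19, 47, 50, 106) (25, 13, 45, 49, 103) (30, 8, 47, 99, 101) (35, 13, 36, 41, 98) (40, 15, 36, 40, 97) (45, 15, 36, 40, 94) (50, 15, 38, 40, 92) (55, 12, 36, 42, 90) (60, 13, 36, 40, 87) (65, 31, 35, 50, 85) (70, 14, 52, 59, 84) (75, 15, 55, 60, 81) (80, 11, 54, 57, 81) (85, 13, 54, 59, 75) (90, 15, 52, 59, 73) (95, 10, 53, 63, 74) (100, 10, 53, 62, 71) (105, 7, 56, 57, 68) (110, 4, 54, 55, 56) (115, 1, 53, 53, 53) 
scene -34 -24
(0, 7, 105, 110, 114) (5, 8, 105, 111, 113) (10, 4, 107, 109, 111) (15, 5, 104, 106, 108) (20, 8, 100, 104, 106) (25, 3, 97, 99, 104) (30, 3, 97, 99, 103) (45, 2, 38, 40, 42) (50, 2, 37, 38, 39) (55, 3, 39, 40, 43) (60, 7, 35, 39, 40) (65, 21, 38, 49, 58) (70, 8, 51, 57, 60) (75, 10, 55, 57, 80) (80, 11, 54, 61, 78) (85, 4, 74, 75, 77) (90, 8, 55, 71, 77) (95, 5, 55, 70, 71) (100, 14, 56, 67, 71) (105, 1, 69, 69, 69) 
scene -20 20
(0, 110, 20, 96, 116) (5, 118, 20, 110, 135) (10, 82, 22, 133, 152) (15, 74, 20, 150, 164) (20, 18, 47, 151, 163) (25, 12, 47
[... 812 characters left out ...]
 (100, 1, 55, 55, 55) (105, 2, 54, 55, 55) (110, 1, 55, 55, 55) 
side -34 -24
(0, 18, 103, 108, 112) (5, 4, 109, 110, 111) (10, 4, 30, 37, 41) (15, 18, 28, 36, 48) (20, 2, 47, 47, 47) (35, 1, 95, 95, 95) (40, 1, 90, 90, 90) (45, 1, 88, 88, 88) (50, 2, 37, 61, 85) (70, 1, 55, 55, 55) 
side -20 20
(0, 135, 22, 104, 126) (5, 154, 25, 116, 141) (10, 153, 20, 135, 163) (15, 196, 20, 46, 164) (20, 24, 20, 48, 162) (25, 7, 46, 47, 48) (40, 7, 38, 38, 39) (45, 16, 37, 38, 40) (50, 12, 36, 38, 38) (55, 8, 37, 38, 39) (60, 27, 37, 43, 55) (65, 52, 36, 49, 57) (70, 45, 54, 59, 75) (75, 32, 55, 72, 75) (80, 11, 72, 73, 75) (85, 15, 71, 73, 75) (90, 1, 71, 71, 71) (95, 1, 61, 61, 61) (100, 1, 63, 63, 63)
```

The bar lies on the jaw top at x≈102, z≈63, beyond the lip. Next I drop in front of the lever and push it back.

```bash
python3 -m jog '[[255,[0.002,0.022,0],[0,0,0]],[255,[0,0,-0.02],[0,0,0]],[255,[0,0,-0.017],[0,0,0]],[255,[0,-0.01,0],[0,0,0]],[255,[-0.001,-0.01,0.001],[0,0,0]],[255,[0,-0.008,0.002],[0,0,0]]]'
python3 -m jog '[[255,[0,-0.006,0.001],[0,0,0]],[255,[-0.001,-0.006,0.001],[0,0,0]],[255,[0,-0.006,0],[0,0,0]],[255,[-0.001,-0.006,0],[0,0,0]],[255,[0,-0.006,-0.001],[0,0,0]],[255,[-0.001,-0.006,-0.002],[0,0,0]],[255,[0,0,0],[0,0,0]]]'
python3 - <<'E'
from m import *
L=cloud("scene")
for lo,hi in((24,34),(-20,20)):
    print(lo,hi)
    m=(L[:,1]>lo)&(L[:,1]<hi)&(L[:,2]>20)&(L[:,2]<130)
    for x in range(0,120,5):
        z=L[m&(L[:,0]>=x)&(L[:,0]<x+5),2]
        if len(z): print((x,len(z),int(z.min()),int(np.median(z)),int(z.max())),end=' ')
E
```

```text
time_s: 7.5
tool_pos: [0.5278, 0.2275, 0.1862]
tcp_rot: [0.725, 0.688, 0.001, -0.0]
ft_force: [-0.6, 1.3, -0.9]
gripper_width: 0.0
gripper_force: 0.8
time_s: 8.2
tool_pos: [0.5242, 0.1915, 0.1837]
tcp_rot: [0.725, 0.688, -0.001, -0.0]
ft_force: [-0.0, -0.7, -0.1]
gripper_width: -0.0002
gripper_force: 0.0
24 34
(0, 7, 103, 105, 109) (5, 6, 98, 103, 106) (10, 4, 98, 100, 104) (15, 37, 20, 40, 100) (20, 16, 46, 50, 99) (25, 15, 47, 49, 96) (30, 7, 45, 91, 93) (35, 13, 36, 41, 90) (40, 12, 35, 40, 88) (45, 15, 37, 41, 84) (50, 13, 37, 41, 83) (55, 15, 37, 40, 82) (60, 11, 37, 40, 79) (65, 26, 36, 49, 77) (70, 13, 51, 59, 76) (75, 9, 57, 59, 72) (80, 10, 55, 64, 69) (85, 9, 52, 64, 67) (90, 3, 54, 56, 60) (95, 7, 55, 56, 60) (100, 9, 54, 55, 59) (105, 9, 55, 58, 60) (110, 5, 53, 55, 56) (115, 1, 53, 53, 53) -20 20
(0, 38, 21, 42, 70) (5, 38, 20, 56, 97) (10, 19, 21, 40, 91) (15, 18, 20, 34, 50) (20, 10, 21, 48, 51) (25, 8, 47, 48, 51) (30, 1, 49, 49, 49) (35, 20, 37, 39, 43) (40, 27, 36, 39, 42) (45, 20, 36, 39, 41) (50, 26, 35, 39, 42) (55, 25, 37, 40, 42) (60, 23, 34, 39, 42) (65, 73, 35, 49, 59) (70, 51, 53, 57, 77) (75, 79, 54, 69, 79) (80, 30, 71, 73, 77) (85, 33, 55, 73, 76) (90, 9, 62, 72, 75) (95, 3, 55, 57, 57) (100, 28, 54, 57, 60) (105, 25, 53, 57, 61) (110, 26, 53, 56, 59)
```

The bar has slid under the lip (x≈86, top z≈67), so it is hooked. I continue along the arc.

```bash
python3 -m jog '[[255,[0,-0.005,-0.001],[0,0,0]],[255,[0,-0.006,-0.002],[0,0,0]],[255,[-0.001,-0.006,-0.003],[0,0,0]],[255,[0,-0.006,-0.003],[0,0,0]],[255,[0,-0.005,-0.004],[0,0,0]]]'
python3 -m jog '[[255,[0,-0.005,-0.004],[0,0,0]],[255,[-0.001,-0.005,-0.005],[0,0,0]],[255,[0,-0.004,-0.005],[0,0,0]],[255,[0,-0.004,-0.006],[0,0,0]]]'
python3 -m jog '[[255,[0,-0.003,-0.006],[0,0,0]],[255,[0,-0.003,-0.006],[0,0,0]],[255,[0,-0.002,-0.006],[0,0,0]],[255,[0,-0.002,-0.006],[0,0,0]]]'
```

```text
time_s: 8.75
tool_pos: [0.5235, 0.164, 0.1714]
tcp_rot: [0.725, 0.688, -0.0, -0.0]
ft_force: [-2.4, 2.3, 4.6]
gripper_width: 0.0001
gripper_force: 2.1
time_s: 9.15
tool_pos: [0.523, 0.1456, 0.1514]
tcp_rot: [0.725, 0.689, -0.0, 0.001]
ft_force: [-1.4, -0.7, 4.4]
gripper_width: -0.0002
gripper_force: 1.9
time_s: 9.55
tool_pos: [0.5224, 0.1361, 0.1263]
tcp_rot: [0.725, 0.688, -0.0, -0.0]
ft_force: [0.6, 0.5, 0.2]
gripper_width: 0.0002
gripper_force: 0.0
```

```bash
python3 -m jog '[[255,[0,-0.001,-0.006],[0,0,0]],[255,[0,0,-0.005],[0,0,0]],[255,[0,0,-0.002],[0,0,0]],[255,[0,0,0],[0,0,0]]]'
python3 -m jog '[[255,[0,0,-0.002],[0,0,0]],[255,[0,0,-0.001],[0,0,0]]]'
```

```text
time_s: 9.95
tool_pos: [0.5225, 0.1355, 0.114]
tcp_rot: [0.725, 0.689, -0.0, -0.0]
ft_force: [-0.8, -0.5, 0.5]
gripper_width: 0.0002
gripper_force: 0.0
time_s: 10.15
tool_pos: [0.5232, 0.1355, 0.1132]
tcp_rot: [0.725, 0.689, -0.0, 0.0]
ft_force: [-7.9, -1.3, 17.5]
gripper_width: -0.0002
gripper_force: 8.5
```

The lever is hard on its back stop. I retreat straight up, then inspect.

```bash
python3 -m jog '[[255,[0,0,0.01],[0,0,0]],[255,[0,0,0.04],[0,0,0]],[255,[0,0,0.045],[0,0,0]],[255,[0,0,0.045],[0,0,0]],[255,[0,0,0.04],[0,0,0]],[255,[0,0,0.03],[0,0,0]],[255,[0,0,0],[0,0,0]]]'
python3 - <<'E'
from bench import env
import cv2
p,d=env.capture("side");q,d=env.capture("scene")
B=cv2.resize(p[180:320,170:340,::-1],(400,390));A=cv2.resize(q[180:315,185:325,::-1],(400,390),interpolation=cv2.INTER_CUBIC)
cv2.imwrite("pics/s6.png",cv2.hconcat([A,B]))
from m import *
L=cloud("scene")
for lo,hi in((24,34),(-20,20)):
    print(lo,hi)
    m=(L[:,1]>lo)&(L[:,1]<hi)&(L[:,2]>60)&(L[:,2]<130)
    for x in range(-105,120,5):
        z=L[m&(L[:,0]>=x)&(L[:,0]<x+5),2]
        if len(z): print((x,len(z),int(z.min()),int(np.median(z)),int(z.max())),end=' ')
E
```

```text
time_s: 10.85
tool_pos: [0.5248, 0.1356, 0.3277]
tcp_rot: [0.725, 0.689, 0.004, 0.004]
ft_force: [0.6, -0.6, 0.6]
gripper_width: 0.0001
gripper_force: 0.0
24 34
(-30, 8, 83, 87, 91) (-25, 11, 82, 88, 90) (-20, 6, 81, 85, 86) (-15, 6, 82, 85, 86) (-10, 7, 82, 84, 85) (-5, 8, 78, 84, 90) (0, 7, 75, 82, 84) (5, 6, 75, 79, 81) (10, 7, 73, 81, 82) (15, 6, 74, 79, 81) (20, 5, 76, 77, 80) (25, 7, 71, 75, 78) (30, 7, 72, 77, 77) (35, 4, 72, 74, 76) (40, 4, 71, 73, 74) (45, 8, 68, 70, 74) (50, 6, 66, 71, 73) (55, 5, 64, 67, 71) (60, 5, 62, 68, 71) (65, 4, 62, 66, 67) (70, 7, 63, 66, 68) (75, 8, 60, 65, 67) (80, 4, 63, 65, 66) (85, 1, 60, 60, 60) (95, 1, 60, 60, 60) (105, 1, 60, 60, 60) -20 20
(-95, 28, 83, 86, 91) (-90, 38, 80, 89, 92) (-85, 24, 82, 89, 93) (-80, 22, 81, 87, 91) (-75, 21, 79, 87, 90) (-70, 22, 82, 87, 90) (-65, 40, 60, 83, 90) (-60, 35, 64, 86, 90) (-55, 30, 63, 86, 89) (-50, 20, 84, 86, 90) (-45, 24, 83, 86, 89) (-40, 17, 83, 87, 91) (-35, 23, 83, 88, 91) (-30, 31, 81, 87, 90) (-25, 41, 85, 88, 92) (-20, 23, 86, 87, 90) (-15, 36, 75, 86, 91) (-10, 60, 71, 89, 97) (-5, 51, 65, 92, 100) (0, 41, 66, 94, 98) (5, 30, 64, 93, 97) (10, 15, 62, 85, 92) (65, 10, 61, 66, 74) (70, 71, 60, 72, 78) (75, 32, 64, 74, 76) (80, 28, 64, 74, 78) (85, 10, 71, 73, 75) (90, 1, 60, 60, 60) (95, 3, 60, 60, 61) (100, 1, 61, 61, 61)
```

View pics/s6.png

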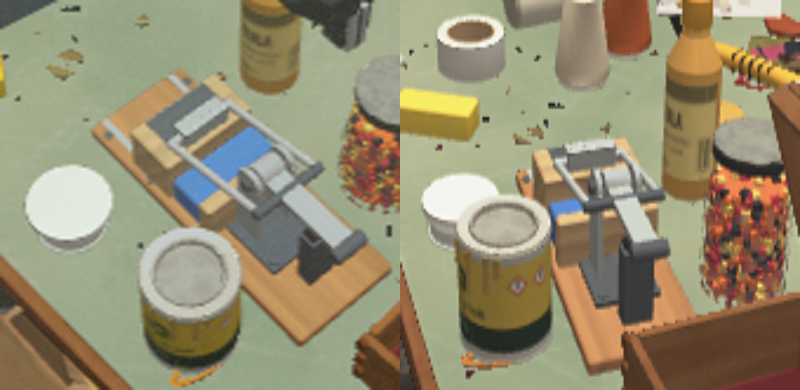

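The lever lies flat on the post at (330,240). The loop runs straight to the keeper at (175,145)–(225,105) with its bar under the lip. The block is nipped square, and the bottle, jar, tin and pot haven't moved.

```bash
python3 -c "
from bench import env
print(env.hand_in())"
```

```text
the job is handed in; nothing more can be done
None
```

The clamp is latched and the job is handed in: the block is nipped square, the loop is hooked behind the keeper's lip, the lever is past dead centre on its back stop, and the bottle, jar, tin and pot are where they stood; it took about 11 s.

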